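# Ready the nebuliser and hold it out to the patient

## Robot

A 6-joint arm with a two-finger parallel gripper is mounted at the origin on the work surface. World frame = base frame: x ahead of the robot, y to its left, z up, the work surface at z = 0. Lengths are in m, angles in rad, forces in N, time in s.
With the tool pointing down it reaches from about 0.275 to 0.85 m from the base axis. Payload 19 kg.
Tool frame: the origin (TCP) lies on the centre line of the jaws, within the pads' length; the fingertips stand bot.nose_length ahead of it and the grasp point (between the pads) lies 5 mm behind it (bot.nose_length is the distance from the TCP to the fingertips, in m); z points along the fingers, y is the line along which they close (so a half turn about z gives the same grasp; the last joint's range is limited). The gripper opens to 85 mm and grips with 20 to 120 N. Pads are 22 mm wide; open, the fingers measure 114 mm over their backs; the gripper's body (76 mm by 85 mm) begins 54 mm behind the grasp point. The pads swing forward as they close: fully open they stand 13 mm farther back than shut.
Start: joints at [1.12, 0.15, 1.437, -0, 1.554, -0.134], TCP at [0.179, 0.546, 0.245] pointing down, gripper open.
Joint ranges: [-2.8, 2.8], [-0.68, 2.1], [0.12, 2.68], [-1.39, 4.53], [0.16, 2.79], [-2.81, 2.81]. Speed limits (rad/s): [1.89, 1.89, 2.22, 3.01, 3.01, 3.01].

## Interface

Orientations are given as a unit quaternion [x, y, z, w].
In Python, from workcell import bot gives the robot as it stands.
- The arm moves only by the tool step_arm, never from a script. Its argument "increments" is a list of rows, each a list of 3 entries, a list of its own where there are three numbers: the turn, a rotation vector about the tool's x, y, z as a fraction of full scale, then the shift along the tool's x, y, z as a fraction of full scale, then the opening, from 0 (shut) to 1 (fully open). A call has 1 to 8 rows; each row is the pose to reach, as a shift and turn from the pose commanded when the call began, along the tool's axes at that moment; what a row does not reach only later rows make up. Full scale, the value 1, is 1 m for a shift and 0.5 rad for a turn. A row lasts 1/10 s, in which the tool goes at most 50 mm and 8.59 degrees, less where a joint would pass 70% of its speed; a pose out of reach is approached as far as the arm can. A call with a number of a shift or a turn outside -1 to 1 is refused whole. A call with a gripper value outside its range is refused whole. The fingers move at their own pace and stop on an object; the grip force is fixed at half the most. Time passes only in rows, so rows that repeat a pose let the fingers close. It gives the time, the measured TCP pose, the force, the opening and the grip force at its end, in the units of the state.
- bot.observe(): the state, without advancing time (a new reading comes with each control period).
- bot.capture(name): name is "side" or "top" or "wrist"; returns a dict with "image" (480x640x3 uint8, red, green, blue), "fx", "fy", "cx", "cy" (pixels), "k1" (the pictures are not rectified: a ray, as slopes to the right and down, at radius r is drawn at 1 + k1 r^2 times it, then the intrinsics apply), "position" and "rotation" of the camera in the world. Camera axes: x right, y down, z forward; pixel columns grow to the right and rows downward; lengths in m; the calibration is good to about 2 mm. A picture is of the moment at which its call begins. There is no depth.
- bot.job_done(): hands the job in; it is judged then, once.
The state is a dict: "clock": time; "qpos": joint angles; "qvel": joint speeds; "joint_torque": joint torques, N m; "tcp_pos": TCP position; "tool_rot": TCP orientation; "ft_force": force on the tool from outside, world axes, zero at the start; "wrist_torque": the same for the moment, N m; "width": finger opening in m; "grip_force": force on a finger pad.
Only numpy, scipy, OpenCV 4.12 (cv2) and the standard library are available. Lean on these libraries where they do the work, as an engineer would, in place of code of your own. Each camera call takes 0.05 s, during which the arm holds its last target. There are 200 camera calls.

## Task

Push the loose mouthpiece fully home onto the nebuliser's port while the nebuliser stands in its charging dock, then grip the nebuliser by its own body, lift it out and hold it out to the patient sitting across the table: mouthpiece level and pointing to the patient along the spine of the open notebook, with its tip over the middle of the notebook and 28 cm above the table top. The medicine cup is full, so keep the nebuliser upright throughout; keep the fingers off the white lip end of the mouthpiece and leave the other things on the table where they are. Finish still holding it there, steady, in the air.

Things in the scene. Friction and masses are not known exactly. Their poses are not given: they have to be found in the camera images.
- nebuliser: handheld nebuliser: white upright body, pale aqua medicine cup as its upper part, white lid; 44 (x) x 42 (y) x 128 (z) mm, flat sides, 0.13 to 0.24 kg. Origin: centre of its underside; z up, x out of the front through the port. Stands loose in the dock's pocket, underside 8 mm above the table, about 1.5 mm play all round; lifts straight out. Grip it from above near the top, across y.
- port (a point): centre of the root of the nebuliser's port, on the front face 100 mm above its underside (28 mm below its top); axes as the nebuliser. The port is a level round pale aqua spigot of 19 mm diameter that stands 34 mm out along +x, the last 5 mm bevelled to 11 mm.
- mouthpiece: loose mouthpiece lying on the table, 74 mm long, 28 g: teal square collar 32 x 32 x 40 mm long with a round socket, 22 mm bore, 36 mm deep, then the narrower white lip end. Origin on the bore axis at the socket's open mouth, x along the axis to the lip end, z up; lying, the axis is level, 16 mm above the table. Fully home, its origin is at point port, x along the nebuliser's x; friction keeps it.
- lip_end: the white flattened lip end of the mouthpiece, 26 mm wide and 20 mm high (16 mm at the tip), from 40 to 74 mm along the mouthpiece's x axis; same origin and axes as the mouthpiece. Not to be touched with the fingers.
- mouth_tip (a point): the tip of the mouthpiece: the centre of the lip end's front face, 74 mm along x from the mouthpiece's origin; axes as the mouthpiece.
- dock: grey charging dock, 90 x 76 x 36 mm, fixed to the table, with the pocket in which the nebuliser stands. Origin at the centre of its underside, x the way the nebuliser's port points.
- notebook: the patient's open notebook with ruled white pages and black cover, fixed on the table, 150 mm along the spine, 214 mm across, 14 mm thick. Origin at the middle of its underside (the middle of the spine), x along the spine towards the patient's side (away from the robot), z up.
- glass: water glass, 74 mm wide at the rim, 88 mm high; origin at the centre of its underside. Leave alone.
- dish: white dish with four tablets, 92 mm across, 27 mm high; origin at the centre of its underside. Leave alone.
- pill_bottle: amber pill bottle with white cap, 48 mm wide, 82 mm high; origin at the centre of its underside. Leave alone.
- inhaler: blue inhaler lying on its side, about 95 x 70 mm, 29 mm high; origin under its barrel. Leave alone.
- pill_organiser: seven-day pill organiser, 190 (x) x 36 x 23 mm; origin at the centre of its underside. Leave alone.
- glasses_case: brown spectacle case, 160 (x) x 56 x 36 mm; origin at the centre of its underside. Leave alone.
- pen: blue pen lying on the notebook's page, 134 mm long along x, 9 mm thick; origin at the middle of its underside. Leave alone.
Not all that is in view belongs to the job. Of the things that look like the mouthpiece, take the one that is farthest to the robot's right at the start.

How it is judged:
On the way:
1. the mouthpiece is fully home on the port while the nebuliser stands in its dock (x of mouthpiece in the frame of port between -0.004 and 0.004 m and angle between the x axis of mouthpiece and the x axis of nebuliser, either way round below 0.14 rad and y of mouthpiece in the frame of port between -0.004 and 0.004 m and z of mouthpiece in the frame of port between -0.004 and 0.004 m and x of mouth_tip in the frame of port above 0.05 m and z of nebuliser in the frame of dock below 0.014 m and angle between nebuliser's own z axis and vertical below 0.1 rad), for 0.2 s.
At the end, for the whole second after the job is handed in: Fingers hold the nebuliser by its body in the air, still, upright within 6 degrees; mouthpiece home within 4 mm, not gripped; its tip 26 to 30 cm above the table, within 3 cm of over the notebook's middle, pointing to the patient within 10 degrees of the spine (x of mouthpiece in the frame of port between -0.004 and 0.004 m and angle between the x axis of mouthpiece and the x axis of nebuliser, either way round below 0.14 rad and y of mouthpiece in the frame of port between -0.004 and 0.004 m and z of mouthpiece in the frame of port between -0.004 and 0.004 m and x of mouth_tip in the frame of port above 0.05 m and height (world z) of mouth_tip between 0.26 and 0.3 m and horizontal distance between mouth_tip and notebook below 0.03 m and angle between nebuliser's own z axis and vertical below 0.1 rad and angle between the x axis of mouthpiece and the x axis of notebook, either way round below 0.17 rad and x of nebuliser in the frame of notebook below -0.05 m and contact force between the fingers and nebuliser above 1 N and contact force between the fingers and mouthpiece below 0.3 N and contact force between nebuliser and dock below 0.05 N and linear speed of each of nebuliser, mouthpiece below 0.02 m/s and angular speed of nebuliser below 0.15 rad/s); the arm keeps its last pose, push and grip.
It fails at once if the fingers press on the white lip end (contact force between the fingers and lip_end above 0.5 N).
It fails at once if the nebuliser is tipped more than 20 degrees (angle between nebuliser's own z axis and vertical above 0.35 rad).
It fails at once if another thing on the table is moved more than 3 cm (distance of any of glass, dish, pill_bottle, inhaler, pill_organiser, glasses_case, pen from where it was at the start of the episode above 0.03 m).
It also fails if it takes over 69 s, if anything falls off the work surface, if the arm or the gripper's body presses on something with over 40 N, if the wrist force passes 120 N, or if a joint passes its speed limit or range.

## Working session

There is one attempt and no reset: what is moved stays moved. The work goes in short steps, Python scripts to look and compute and a tool call to move; the robot and the scene stay as the last step left them, time stands still between calls to the robot, and variables do not carry over. Pictures are saved under pics/ and viewed, at most 10 in all, crops included, and the job is handed in when it is done.

Besides the shell and the picture viewer there is one more tool, called as name([rows], argument=value, ...), one row to a line, values as JSON. step_arm: Moves the arm, as the interface text tells. Its arguments: {"type":"object","properties":{"increments":{"type":"array"}},"required":["increments"]}

```bash
ls; mkdir -p pics; python3 - <<'E'
from workcell import bot
import cv2,pickle
print(bot.observe(), bot.nose_length)
d={}
for n in("top","side"):
    c=bot.capture(n); d[n]=c; cv2.imwrite(f"pics/{n}0.png",c["image"][:,:,::-1])
    print(n,{k:v for k,v in c.items() if k!="image"})
pickle.dump(d,open("cap0.pkl","wb"))
E
```

```text
pics
{'clock': 0.0, 'qpos': array([ 1.12001988e+00,  1.50960492e-01,  1.43798861e+00, -1.26966715e-05,
        1.55383831e+00, -1.34008134e-01]), 'qvel': array([-8.54124812e-05,  2.72379470e-05,  7.66577258e-04,  4.70686155e-04,
        1.66228080e-03,  1.14716224e-03]), 'joint_torque': array([-1.05507163e-03, -7.13056469e+01, -5.70855975e+01, -2.78656316e-04,
        9.09787661e-03,  1.95534307e-05]), 'tcp_pos': array([0.17903727, 0.54617517, 0.24471111]), 'tool_rot': array([ 1.57722656e-01,  9.87483269e-01, -5.73850575e-04, -1.66111787e-04]), 'ft_force': array([0.62401422, 0.02956676, 0.18173284]), 'wrist_torque': array([ 0.02922146, -0.03702458,  0.00510978]), 'grip_force': 0.0, 'width': 0.08573814589208147} 0.014
top {'fx': 481.8429355083268, 'fy': 481.8429355083268, 'cx': 315.3860837019103, 'cy': 243.48870916578758, 'k1': -0.11271375325139005, 'position': array([ 0.48288403, -0.0105346 ,  1.15202106]), 'rotation': array([-0.70032817,  0.71232898, -0.02992182,  0.03510805])}
side {'fx': 599.5307065971887, 'fy': 599.5307065971887, 'cx': 326.4470686193086, 'cy': 238.64065248731788, 'k1': -0.06904792897661097, 'position': array([ 0.13343857, -0.83314361,  0.98711518]), 'rotation': array([ 0.88982467, -0.22344875,  0.09975922, -0.38513739])}
```

View pics/top0.png

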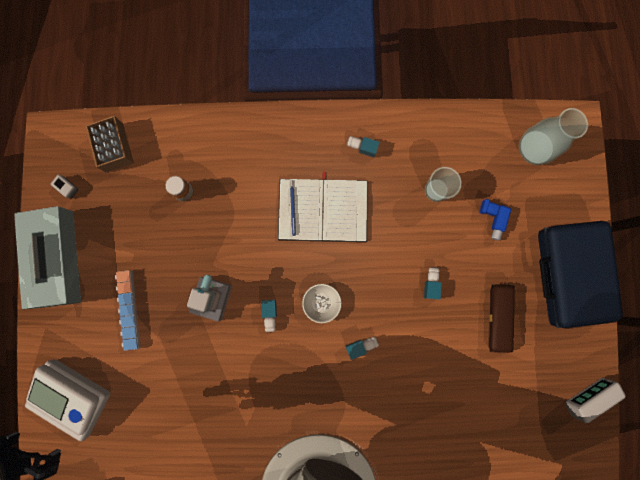

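View pics/side0.png

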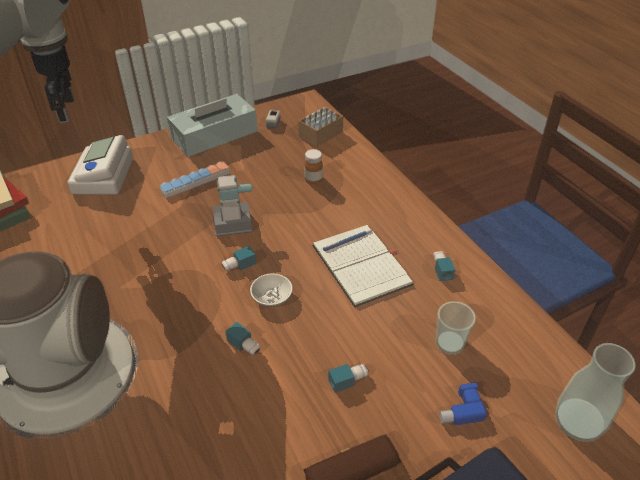

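The top view (image up = +x, left = +y) shows four look-alike mouthpieces at (363,146), (268,316), (362,348) and (433,284). The one farthest to the robot's right is (433,284), with its lip pointing away from the robot. The nebuliser in its dock is at (207,297), the notebook at (323,210) and the dish at (322,303). The side view shows the chosen mouthpiece at (348,376) and the nebuliser at (232,205). Next I'll check the choice and the nebuliser in one close crop.

```bash
cat > h.py <<'E'
import numpy as np, cv2
from scipy.spatial.transform import Rotation as R
def quat(c): 
    r=np.asarray(c["rotation"]); return R.from_quat(r) if r.shape==(4,) else R.from_matrix(r)
def proj(c,P):
    p=quat(c).inv().apply(np.atleast_2d(P)-c["position"]); s=p[:,:2]/p[:,2:]
    s=s*(1+c["k1"]*(s**2).sum(1,keepdims=True))
    return s*[c["fx"],c["fy"]]+[c["cx"],c["cy"]]
def ray(c,uv):
    d=(np.atleast_2d(uv)-[c["cx"],c["cy"]])/[c["fx"],c["fy"]]; s=d.copy()
    for _ in range(20): s=d/(1+c["k1"]*(s**2).sum(1,keepdims=True))
    return quat(c).apply(np.c_[s,np.ones(len(s))])
def onz(c,uv,z):
    r=ray(c,uv); return c["position"]+r*((z-c["position"][2])/r[:,2:])
def crop(c,u0,v0,w,h,k):
    return cv2.resize(c["image"][v0:v0+h,u0:u0+w,::-1],None,fx=k,fy=k,interpolation=cv2.INTER_CUBIC)
E
python3 - <<'E'
from h import *; import pickle
d=pickle.load(open("cap0.pkl","rb")); t,s=d["top"],d["side"]
a=crop(t,400,260,66,50,6);b=crop(s,315,350,66,50,6)
e=crop(t,177,267,66,50,6);f=crop(s,195,160,88,80,0+4.5)
f=cv2.resize(s["image"][170:240,190:282,::-1],(396,300),interpolation=cv2.INTER_CUBIC)
cv2.imwrite("pics/c1.png",np.vstack([np.hstack([a,b]),np.hstack([e,f])]))
for n,z,uv in[("mp collar",.03,(433,291)),("mp tip",.02,(433,269)),("neb",.13,(204,297)),("nb corners",.014,(280,180)),("",.014,(366,180)),("",.014,(367,241)),("",.014,(278,240)),("dish",.0,(322,303))]: print(n,onz(t,uv,z).round(3))
E
```

```text
mp collar [[ 0.47  -0.275  0.03 ]]
mp tip [[ 0.522 -0.28   0.02 ]]
neb [[0.467 0.235 0.13 ]]
nb corners [[0.743 0.08  0.014]]
 [[ 0.739 -0.127  0.014]]
 [[ 0.592 -0.126  0.014]]
 [[0.598 0.086 0.014]]
dish [[ 0.447 -0.016  0.   ]]
```

View pics/c1.png

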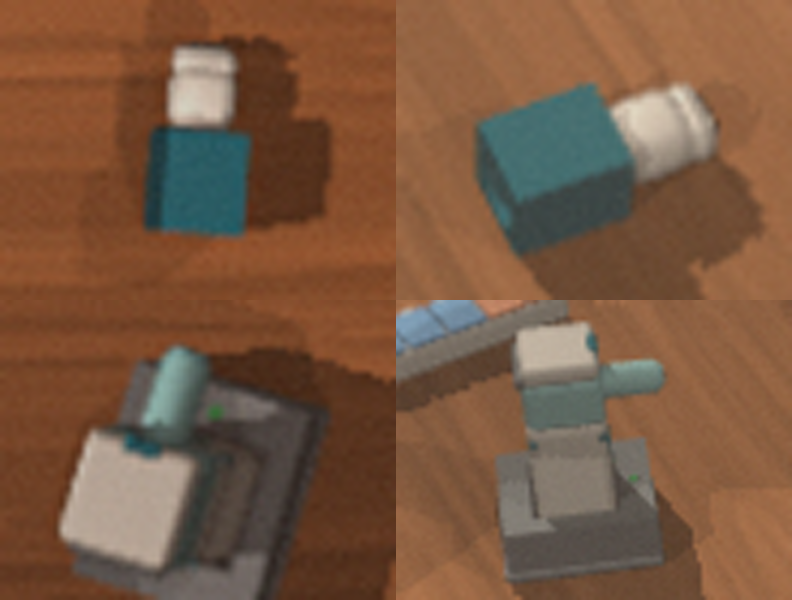

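The crop confirms the choice: teal collar with the open socket facing the robot and the white lip pointing away. The nebuliser's port points up and slightly right in the top view. I'll fit poses from the corner pixels in both views.

```bash
cat > fit0.py <<'E'
from h import *; import pickle
from scipy.optimize import least_squares
d=pickle.load(open("cap0.pkl","rb")); t,s=d["top"],d["side"]
def un(uv,u0,v0,k): return (np.array(uv)+.5)/k-.5+[u0,v0]
def fit(obs,x0,z0):
    def f(p):
        Rz=R.from_euler("z",p[2]); r=[]
        for c,L,uv in obs: r.append((proj(c,Rz.apply(np.array(L))+[p[0],p[1],z0])-uv).ravel())
        return np.concatenate(r)
    o=least_squares(f,x0,loss="soft_l1"); return o.x.round(4),np.abs(o.fun).round(1)
mp=[(t,[[40,16,16],[0,16,16],[40,-16,16],[0,-16,16],[74,0,0]],un([[167,128],[163,232],[250,134],[243,236],[205,44]],400,260,6)),
(s,[[0,16,16],[40,16,16],[40,-16,16],[0,-16,16],[0,-16,-16],[40,-16,-16]],un([[81,125],[201,85],[236,150],[121,195],[125,255],[233,218]],315,350,6))]
mp=[(c,np.array(L)/1e3,u) for c,L,u in mp]
print("mp",fit(mp,[.46,-.277,0],.016))
k=396/92
nb=[(t,[[22,21,128],[22,-21,128],[-22,-21,128],[-22,21,128]],un([[93,128],[201,143],[163,270],[60,236]],177,267,6)),
(s,[[56,0,100]],un([[267,75]],190,170,k)),
(s,[[-22,-21,128],[-22,21,128],[22,21,128],[22,-21,128]],un([[122,84],[117,33],[190,22],[203,75]],190,170,k))]
nb=[(c,np.array(L)/1e3,u) for c,L,u in nb]
print("neb",fit(nb,[.467,.235,-.3],.008))
bk=[(t,np.array([[75,107,14],[75,-107,14],[-75,-107,14],[-75,107,14]])/1e3,np.array([[279.,180],[367,180],[367,241],[278,240]])),
(s,np.array([[75,107,14],[75,-107,14],[-75,-107,14],[-75,107,14]])/1e3,np.array([[368,227],[411,284],[355,302],[314,243]]))]
print("book",fit(bk,[.667,-.02,0],0))
E
python3 fit0.py
```

```text
mp (array([ 0.452 , -0.2748, -0.0991]), array([0.1, 0.4, 0.4, 0.2, 0.2, 0.4, 0.1, 0.6, 0.1, 0.7, 0.5, 0.9, 0.2,
       1. , 0.9, 1.2, 0.5, 0.7, 0.4, 0.1, 0.8, 0.6]))
neb (array([ 0.459 ,  0.2459, -0.2804]), array([0.3, 0.3, 0.5, 3.1, 1.2, 2. , 0.5, 2.4, 0.6, 0.1, 0.5, 1.7, 0.2,
       0.7, 2. , 0.5, 0.9, 2.1]))
book (array([ 0.668 , -0.0229, -0.0363]), array([0.3, 1.5, 1.1, 0.1, 0.6, 1.1, 0.5, 0.4, 0.4, 4. , 3.6, 3.3, 0. ,
       1.4, 1.9, 1.6]))
```

```bash
cat > g.py <<'E'
import sys
from h import *
from workcell import bot
o=bot.observe(); x,y,z,yaw=map(float,sys.argv[1:5])
T=R.from_quat(o["tool_rot"]); G=R.from_euler("z",yaw)*R.from_quat([0,1,0,0])
print("t",round(o["clock"],2),"shift",T.inv().apply(np.array([x,y,z])-o["tcp_pos"]).round(4),"turn/0.5",((T.inv()*G).as_rotvec()/.5).round(4))
E
python3 g.py .47 .24 .30 -.28
```

```text
t 0.1 shift [-0.3718 -0.2004 -0.0551] turn/0.5 [-0.0021 -0.0002 -0.0736]
```

step_arm([
  [[0,0,-0.074],[-0.372,-0.2,-0.055],1],
  [[0,0,-0.074],[-0.372,-0.2,-0.055],1],
  [[0,0,-0.074],[-0.372,-0.2,-0.055],1],
  [[0,0,-0.074],[-0.372,-0.2,-0.055],1],
  [[0,0,-0.074],[-0.372,-0.2,-0.055],1],
  [[0,0,-0.074],[-0.372,-0.2,-0.055],1],
  [[0,0,-0.074],[-0.372,-0.2,-0.055],1],
  [[0,0,-0.074],[-0.372,-0.2,-0.055],1],
])

```text
clock: 0.9
tcp_pos: [0.4535, 0.2572, 0.2971]
tool_rot: [0.139, 0.99, -0.0, -0.0]
ft_force: [1.4, 1.5, 0.3]
width: 0.0853
grip_force: 0.0
```

```bash
python3 g.py .47 .24 .30 -.28; python3 - <<'E'
from workcell import bot
import cv2,pickle
c=bot.capture("wrist"); pickle.dump(c,open("w1.pkl","wb")); cv2.imwrite("pics/w1.png",c["image"][:,:,::-1]); print({k:v for k,v in c.items() if k!="image"})
E
python3 g.py .47 -.277 .22 -.099
```

```text
t 0.9 shift [-0.0206 -0.012  -0.0029] turn/0.5 [-0.0002 -0.0002  0.0004]
{'fx': 412.82329967627584, 'fy': 412.82329967627584, 'cx': 313.17739126300046, 'cy': 236.60600967166866, 'k1': -0.05134898229360509, 'position': array([0.38165467, 0.27861844, 0.42601089]), 'rotation': array([0.78970221, 0.59560432, 0.08867551, 0.11731399])}
t 0.95 shift [-0.1596 -0.505   0.0787] turn/0.5 [-0.0036  0.0042 -0.369 ]
```

View pics/w1.png

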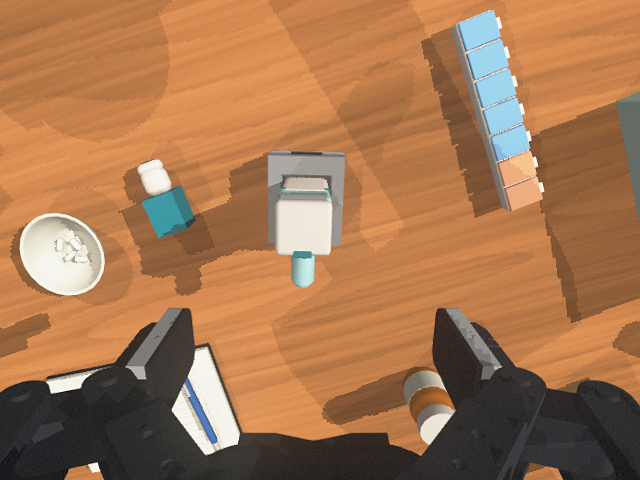

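The wrist view shows the nebuliser's lid with corners near (281,197), (329,197), (331,254) and (277,252), and the port tip at (303,287). I'll refine those positions by colour and fit.

```bash
cat > fit1.py <<'E'
exec(open("fit0.py").read().split('print("mp"')[0])
w=pickle.load(open("w1.pkl","rb"))
im=w["image"].astype(int)
roi=im[180:295,262:345]
hsv=cv2.cvtColor(w["image"],cv2.COLOR_RGB2HSV)
lid=np.zeros(im.shape[:2],np.uint8); lid[190:262,270:340]=((hsv[...,1]<40)&(hsv[...,2]>190))[190:262,270:340]
aq=np.zeros_like(lid); aq[256:295,285:322]=((hsv[...,0]>80)&(hsv[...,0]<105)&(hsv[...,1]>25))[256:295,285:322]
c=max(cv2.findContours(lid,0,2)[0],key=cv2.contourArea); r=cv2.minAreaRect(c); print("lid",r,cv2.contourArea(c))
ys,xs=np.nonzero(aq); print("aq",xs.min(),xs.max(),ys.min(),ys.max(),[(v,xs[ys==v].min(),xs[ys==v].max()) for v in range(258,291,6) if (ys==v).any()])
box=cv2.boxPoints(r); print(box.round(1))
print("imaged lid centre at z.136:",onz(w,[r[0]],.136).round(4))
for v in(260,270,280): 
    q=xs[ys==v]
    if len(q): print("port ax",v,onz(w,[[(q.min()+q.max())/2,v]],.1175).round(4))
E
python3 fit1.py
```

```text
lid ((304.4999694824219, 227.0), (54.99999237060547, 53.99999237060547), 0.0) 2746.5
aq 292 313 256 287 [(258, np.int64(292), np.int64(313)), (264, np.int64(292), np.int64(313)), (270, np.int64(292), np.int64(313)), (276, np.int64(292), np.int64(312)), (282, np.int64(294), np.int64(311))]
[[277. 254.]
 [277. 200.]
 [332. 200.]
 [332. 254.]]
imaged lid centre at z.136: [[0.4577 0.2504 0.136 ]]
port ax 260 [[0.4882 0.2394 0.1175]]
port ax 270 [[0.4964 0.237  0.1175]]
port ax 280 [[0.5047 0.2346 0.1175]]
```

step_arm([
  [[0,0,-0.37],[-0.16,-0.505,0.079],1],
  [[0,0,-0.37],[-0.16,-0.505,0.079],1],
  [[0,0,-0.37],[-0.16,-0.505,0.079],1],
  [[0,0,-0.37],[-0.16,-0.505,0.079],1],
  [[0,0,-0.37],[-0.16,-0.505,0.079],1],
  [[0,0,-0.37],[-0.16,-0.505,0.079],1],
  [[0,0,-0.37],[-0.16,-0.505,0.079],1],
  [[0,0,-0.37],[-0.16,-0.505,0.079],1],
])

```text
clock: 1.75
tcp_pos: [0.4627, -0.1318, 0.2386]
tool_rot: [0.047, 0.999, -0.0, 0.0]
ft_force: [1.9, 1.2, 0.4]
width: 0.0851
grip_force: 0.0
```

```bash
python3 g.py .47 -.277 .20 -.099
```

```text
t 1.75 shift [-0.021  -0.1439  0.0386] turn/0.5 [-0.0001  0.0001  0.0082]
```

step_arm([
  [[0,0,0.008],[-0.021,-0.144,0.039],1],
  [[0,0,0.008],[-0.021,-0.144,0.039],1],
  [[0,0,0.008],[-0.021,-0.144,0.039],1],
  [[0,0,0.008],[-0.021,-0.144,0.039],1],
  [[0,0,0.008],[-0.021,-0.144,0.039],1],
  [[0,0,0.008],[-0.021,-0.144,0.039],1],
])

```text
clock: 2.35
tcp_pos: [0.4706, -0.2745, 0.2002]
tool_rot: [0.049, 0.999, 0.0, 0.0]
ft_force: [0.6, 0.1, -0.5]
width: 0.0851
grip_force: 0.0
```

```bash
python3 - <<'E'
from h import *
from workcell import bot
import pickle
c=bot.capture("wrist"); pickle.dump(c,open("w2.pkl","wb"))
hsv=cv2.cvtColor(c["image"],cv2.COLOR_RGB2HSV); print(proj(c,[[.452,-.275,.032],[.525,-.28,.02]]).round())
m=((hsv[...,0]>80)&(hsv[...,0]<105)&(hsv[...,1]>100)).astype(np.uint8)
for k in cv2.findContours(m,0,2)[0]:
    if cv2.contourArea(k)>600:
        r=cv2.minAreaRect(k); print(r,cv2.boxPoints(r).round(1).tolist())
i=c["image"][:,:,::-1].copy(); cv2.imwrite("pics/w2.png",cv2.resize(i[110:350,170:490],(800,600),interpolation=cv2.INTER_CUBIC)); print(bot.observe()["tcp_pos"])
E
```

```text
[[308. 192.]
 [312. 279.]]
((308.9999694824219, 212.99998474121094), (41.99999237060547, 57.99999237060547), -0.0) [[288.0, 242.0], [288.0, 184.0], [330.0, 184.0], [330.0, 242.0]]
((562.5, 18.5), (37.0, 77.0), 90.0) [[524.0, 0.0], [601.0, 0.0], [601.0, 37.0], [524.0, 37.0]]
[ 0.47067533 -0.27423217  0.2004246 ]
```

View pics/w2.png

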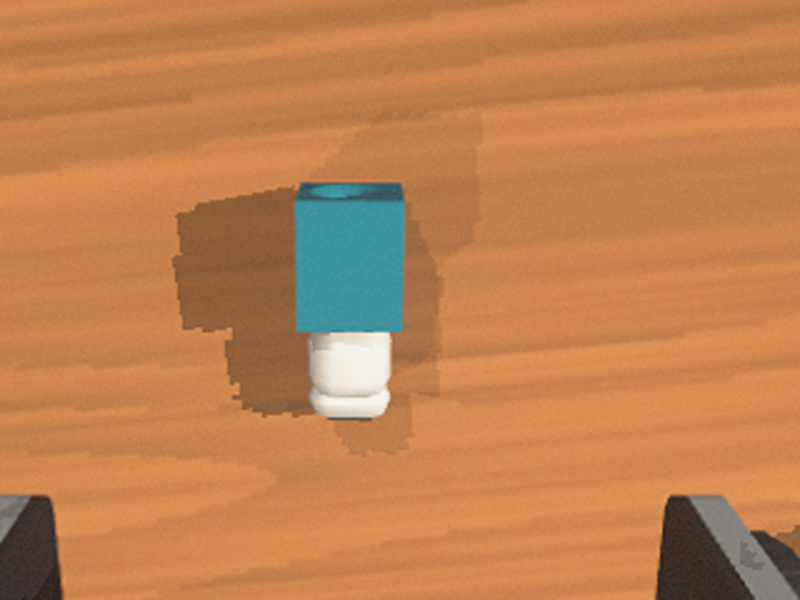

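The mouthpiece sits square under the gripper. The top face corners in the crop are (295,200), (404,200), (403,331) and (297,331), with the socket facing the robot.

```bash
python3 - <<'E'
from h import *; import pickle
c=pickle.load(open("w2.pkl","rb"))
uv=(np.array([[295,200],[404,200],[403,331],[297,331]])+.5)/2.5-.5+[170,110]
P=onz(c,uv,.032); print(P.round(4)); a=(P[2]+P[3]-P[0]-P[1])/2; print("mouth",((P[0]+P[1])/2).round(4),"yaw",np.arctan2(a[1],a[0]).round(3),np.linalg.norm(a))
E
python3 g.py .469 -.275 .018 -.095
```

```text
[[ 0.4488 -0.2899  0.032 ]
 [ 0.4519 -0.2583  0.032 ]
 [ 0.4917 -0.262   0.032 ]
 [ 0.4886 -0.2939  0.032 ]]
mouth [ 0.4503 -0.2741  0.032 ] yaw -0.096 0.04000890149816867
t 2.4 shift [ 0.0017 -0.0009  0.1824] turn/0.5 [-0.0005  0.001  -0.0055]
```

step_arm([
  [[0,0,-0.005],[0.002,-0.002,0.05],1],
  [[0,0,-0.005],[0.002,-0.002,0.1],1],
  [[0,0,-0.005],[0.002,-0.002,0.14],1],
  [[0,0,-0.005],[0.002,-0.002,0.165],1],
  [[0,0,-0.005],[0.002,-0.002,0.18],1],
  [[0,0,-0.005],[0.002,-0.002,0.182],1],
  [[0,0,-0.005],[0.002,-0.002,0.182],0.2],
  [[0,0,-0.005],[0.002,-0.002,0.182],0.2],
])

```text
clock: 3.2
tcp_pos: [0.469, -0.277, 0.0194]
tool_rot: [0.048, 0.999, -0.001, 0.001]
ft_force: [0.8, 0.4, 1.2]
width: 0.0593
grip_force: 0.0
```

step_arm([
  [[0,0,0],[0,0,0],0.2],
  [[0,0,0],[0,0,0],0.2],
  [[0,0,0],[0,0,0],0.2],
  [[0,0,0],[0,0,0],0.2],
  [[0,0,0],[0,0,0],0.2],
])

```text
clock: 3.7
tcp_pos: [0.4687, -0.2773, 0.0191]
tool_rot: [0.048, 0.999, -0.0, 0.001]
ft_force: [-2.0, 1.8, 9.3]
width: 0.031
grip_force: 60.3
```

```bash
python3 g.py .469 -.275 .218 -.095
```

```text
t 3.7 shift [-0.0003  0.0022 -0.1989] turn/0.5 [-0.0017  0.0027 -0.0027]
```

```bash
python3 g.py .555 .22 .18 -.283
```

```text
t 3.7 shift [-0.0382  0.5032 -0.1613] turn/0.5 [-0.0015  0.0028  0.3733]
```

step_arm([
  [[0,0,0],[0,0,-0.03],0.2],
  [[0,0,0],[0,0,-0.07],0.2],
  [[0,0,0],[0,0,-0.12],0.2],
  [[0,0,0],[0,0,-0.16],0.2],
  [[0,0,0],[0,0,-0.16],0.2],
])

```text
clock: 4.2
tcp_pos: [0.4698, -0.2782, 0.1843]
tool_rot: [0.048, 0.999, -0.003, 0.004]
ft_force: [0.2, -0.4, -1.4]
width: 0.031
grip_force: 59.4
```

```bash
python3 g.py .555 .22 .18 -.283
```

```text
t 4.2 shift [-0.0369  0.5041  0.0021] turn/0.5 [-0.0087  0.016   0.3735]
```

step_arm([
  [[0,0,0.373],[-0.037,0.504,0],0.2],
  [[0,0,0.373],[-0.037,0.504,0],0.2],
  [[0,0,0.373],[-0.037,0.504,0],0.2],
  [[0,0,0.373],[-0.037,0.504,0],0.2],
  [[0,0,0.373],[-0.037,0.504,0],0.2],
  [[0,0,0.373],[-0.037,0.504,0],0.2],
  [[0,0,0.373],[-0.037,0.504,0],0.2],
  [[0,0,0.373],[-0.037,0.504,0],0.2],
])

```text
clock: 5.0
tcp_pos: [0.5349, 0.1145, 0.1783]
tool_rot: [0.141, 0.99, -0.0, 0.0]
ft_force: [-0.2, -0.4, -0.3]
width: 0.0309
grip_force: 59.5
```

```bash
python3 g.py .555 .22 .18 -.283
```

```text
t 5.0 shift [ 0.0101  0.107  -0.0017] turn/0.5 [0.0002 0.0012 0.0004]
```

step_arm([
  [[0,0,0],[0.01,0.106,0],0.2],
  [[0,0,0],[0.01,0.106,0],0.2],
  [[0,0,0],[0.01,0.106,0],0.2],
  [[0,0,0],[0.01,0.106,0],0.2],
  [[0,0,0],[0.01,0.106,0],0.2],
  [[0,0,0],[0.01,0.106,0],0.2],
])

```text
clock: 5.6
tcp_pos: [0.555, 0.2156, 0.1781]
tool_rot: [0.142, 0.99, -0.0, 0.0]
ft_force: [-0.0, -0.5, 0.1]
width: 0.0309
grip_force: 59.6
```

```bash
python3 g.py .5554 .2199 .112 -.283; python3 - <<'E'
from h import *
from workcell import bot
import pickle
d={n:bot.capture(n) for n in("wrist","side","top")}; pickle.dump(d,open("cap3.pkl","wb"))
w=d["wrist"]; o=bot.observe(); print(o["tcp_pos"])
print(proj(w,[[.48,.2418,.108],[.5126,.2323,.108]]).round())
a=cv2.resize(w["image"][60:360,120:520,::-1],(800,600)); 
cv2.imwrite("pics/w3.png",a)
E
```

```text
t 5.6 shift [0.0008 0.0042 0.0661] turn/0.5 [-0.0005  0.0002 -0.0024]
[0.55505336 0.2159055  0.1781717 ]
[[320. 102.]
 [320. 175.]]
```

View pics/w3.png

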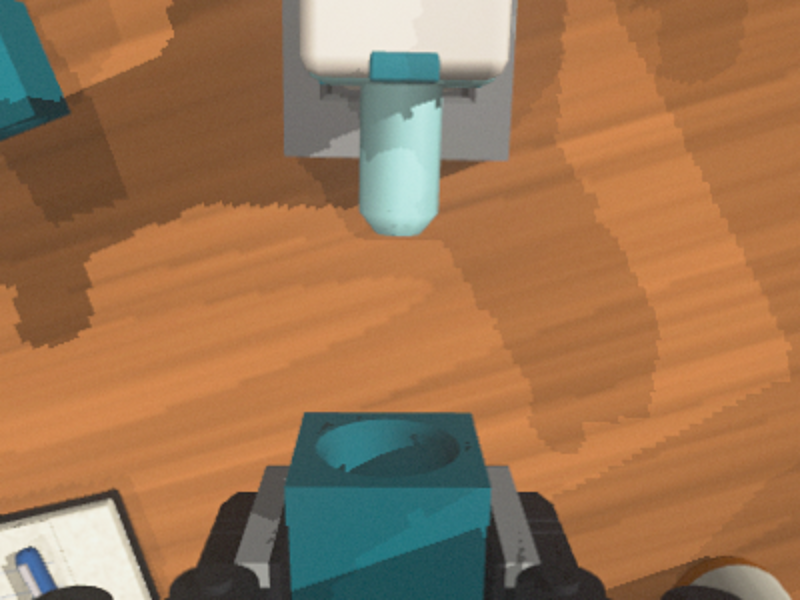

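The view shows the spigot centred at crop x=400 (u=320) with its tip at crop y=236 (v=178). The held mouthpiece's bore is centred at crop x=388 (u=314), square to the tool.

```bash
python3 - <<'E'
from h import *; import pickle
d=pickle.load(open("cap3.pkl","rb")); w=d["wrist"]
T=np.array([.55505,.2159,.1782]); yaw=-.2845; a=np.array([np.cos(yaw),np.sin(yaw),0]); l=np.array([-a[1],a[0],0]); Z=np.array([0,0,1])
for zc in(.175,):
  P=lambda s,y,z: T+s*a+y*l+[0,0,zc-T[2]]+z*Z
  print("mouth",proj(w,[P(-.0185,.016,.016),P(-.0185,-.016,.016),P(-.0185,.016,-.016),P(-.0185,-.016,-.016)]).round(1).tolist())
un=lambda p:(np.array(p)+.5)/2-.5+[120,60]
print("obs",un([[490,487],[286,487],[473,413],[303,413]]).tolist())
# spigot centre line at z=.108 from mean silhouette
for v in(120,200):
  X=onz(w,un([[400,v]]),.108+.003)[0]; print("spigot",X.round(4),"in tool s,l",((X-T)@a).round(4),((X-T)@l).round(4))
X=onz(w,un([[399,236]]),.108+.004)[0];print("tip",X,(X-T)@a)
s=d["side"]; 
print(proj(s,[P(-.0185,-.016,.016),P(.0215,-.016,.016),P(-.0185,-.016,-.016)]).round(), proj(s,[[.5126,.2323,.108],[.48,.2418,.108]]).round())
i=s["image"][140:230,190:310,::-1]; cv2.imwrite("pics/s3.png",cv2.resize(i,(800,600),interpolation=cv2.INTER_CUBIC))
E
```

```text
mouth [[363.2, 302.3], [259.8, 302.2], [353.6, 265.3], [270.0, 265.2]]
obs [[364.75, 303.25], [262.75, 303.25], [356.25, 266.25], [271.25, 266.25]]
spigot [0.4875 0.2393 0.111 ] in tool s,l -0.0714 0.0035
spigot [0.505  0.2342 0.111 ] in tool s,l -0.0532 0.0036
tip [0.51297429 0.23170738 0.112     ] -0.044821131767072656
[[262. 162.]
 [279. 159.]
 [263. 173.]] [[252. 187.]
 [237. 189.]]
```

View pics/s3.png

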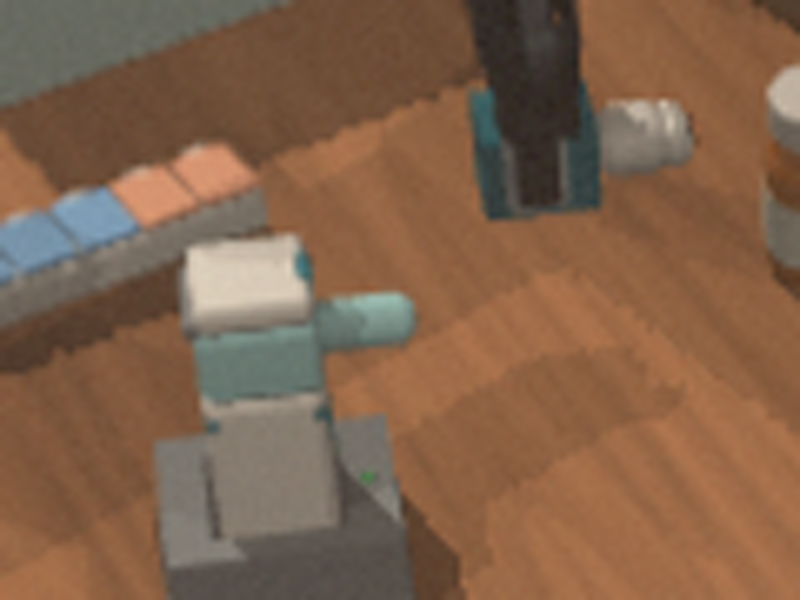

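The side view agrees: the mouthpiece matches its prediction and the spigot tip is at crop (405,320), about 1 px off. I'll lower to port height with a 3 mm sideways correction.

step_arm([
  [[0,0,0],[0,0.003,0.03],0.2],
  [[0,0,0],[0,0.003,0.055],0.2],
  [[0,0,0],[0,0.003,0.067],0.2],
  [[0,0,0],[0,0.003,0.067],0.2],
  [[0,0,0],[0,0.003,0.067],0.2],
  [[0,0,0],[0,0.003,0.067],0.2],
])

```text
clock: 6.35
tcp_pos: [0.5564, 0.2199, 0.1124]
tool_rot: [0.141, 0.99, 0.0, 0.001]
ft_force: [-0.1, -0.0, 0.4]
width: 0.0314
grip_force: 59.6
```

```bash
python3 - <<'E'
from h import *
from workcell import bot
import pickle
w=bot.capture("wrist"); o=bot.observe(); T=o["tcp_pos"]; q=R.from_quat(o["tool_rot"])
a=-q.apply([1,0,0]); l=q.apply([0,1,0]); print(T.round(4),o["tool_rot"].round(4),np.arctan2(a[1],a[0]),o["ft_force"].round(1))
D=lambda s,y:T+s*a+y*l+[0,0,-.0031]
print("pred mouth",proj(w,[D(-.0185,.016)+[0,0,.016],D(-.0185,-.016)+[0,0,.016]]).round(1).tolist())
h=cv2.cvtColor(w["image"],cv2.COLOR_RGB2HSV)
tip=proj(w,[[.5129,.2317,.108]])[0]; print("pred tip",tip)
for dv in(-8,-16,-26):
    v=int(tip[1]+dv); r=h[v,int(tip[0])-60:int(tip[0])+60]
    m=np.nonzero((r[:,0]>75)&(r[:,0]<105)&(r[:,1]>25))[0]+int(tip[0])-60
    if len(m): X=onz(w,[[(m.min()+m.max())/2,v]],.111)[0]; print(v,m.min(),m.max(),X.round(4),(X-T)@a,(X-T)@l)
cv2.imwrite("pics/w4.png",cv2.resize(w["image"][60:360,120:520,::-1],(800,600)))
E
```

```text
[0.5563 0.2199 0.1123] [1.41e-01 9.90e-01 3.00e-04 8.00e-04] -0.28293932505101066 [-0.5 -0.2 -0.2]
pred mouth [[362.3, 301.9], [258.9, 301.8]]
pred tip [308.48488155 205.78640282]
197 286 331 [0.5095 0.2327 0.111 ] -0.04857417329817391 -0.0007228167116980079
189 280 336 [0.507  0.2333 0.111 ] -0.05116656690151098 -0.000877622109663945
179 280 337 [0.5039 0.2344 0.111 ] -0.05436841219168411 -0.0007127918147376989
```

View pics/w4.png

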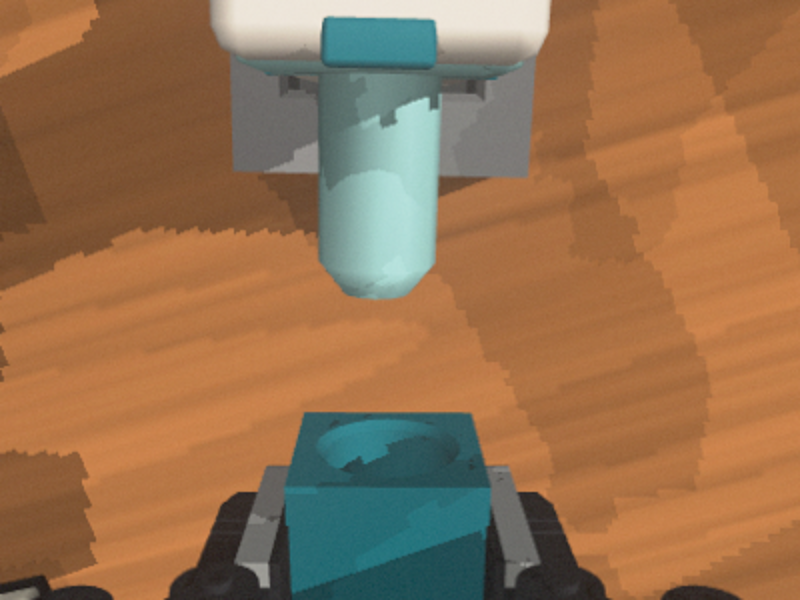

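The spigot centre is about 1.5 mm to the tool's −y side of the bore (crop x 378 vs 388, at different depths). I'll correct that and start the insertion.

step_arm([
  [[0,0,0],[0,-0.0015,0.001],0.2],
  [[0,0,0],[0.008,-0.0015,0.001],0.2],
  [[0,0,0],[0.016,-0.0015,0.001],0.2],
  [[0,0,0],[0.022,-0.0015,0.001],0.2],
  [[0,0,0],[0.027,-0.0015,0.001],0.2],
  [[0,0,0],[0.031,-0.0015,0.001],0.2],
  [[0,0,0],[0.035,-0.0015,0.001],0.2],
  [[0,0,0],[0.035,-0.0015,0.001],0.2],
])

```text
clock: 7.2
tcp_pos: [0.5214, 0.2283, 0.11]
tool_rot: [0.141, 0.99, -0.0, -0.0]
ft_force: [0.0, 0.2, -0.0]
width: 0.0314
grip_force: 59.6
```

step_arm([
  [[0,0,0],[0.003,0,-0.001],0.2],
  [[0,0,0],[0.006,0,-0.001],0.2],
  [[0,0,0],[0.009,0,-0.001],0.2],
  [[0,0,0],[0.012,0,-0.001],0.2],
  [[0,0,0],[0.015,0,-0.001],0.2],
  [[0,0,0],[0.018,0,-0.001],0.2],
  [[0,0,0],[0.02,0,-0.001],0.2],
  [[0,0,0],[0.02,0,-0.001],0.2],
])

```text
clock: 8.0
tcp_pos: [0.5023, 0.2338, 0.111]
tool_rot: [0.141, 0.99, -0.0, -0.0]
ft_force: [-0.0, 1.0, 0.2]
width: 0.0313
grip_force: 59.6
```

```bash
python3 - <<'E'
from h import *
from workcell import bot
o=bot.observe(); print(o["tcp_pos"].round(4),o["ft_force"].round(1),o["wrist_torque"].round(2))
w=bot.capture("wrist"); s=bot.capture("side")
a=cv2.resize(w["image"][60:360,180:450,::-1],(400,444)); b=cv2.resize(s["image"][130:230,195:285,::-1],(400,444),interpolation=cv2.INTER_CUBIC)
cv2.imwrite("pics/w5.png",np.hstack([a,b]))
E
```

```text
[0.5023 0.2338 0.111 ] [-0.   1.   0.2] [-0.04 -0.01  0.01]
```

View pics/w5.png

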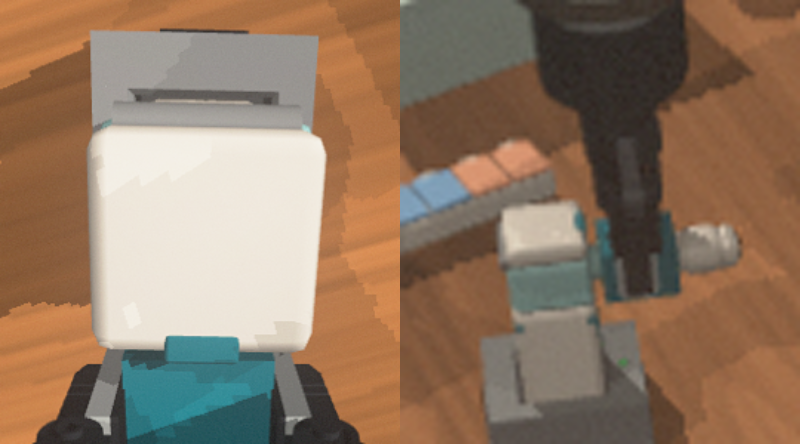

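The spigot is in the socket, with a gap of about 5 mm left between collar and body in the side crop. I'll push on until it makes contact.

step_arm([
  [[0,0,0],[0.002,0,0],0.2],
  [[0,0,0],[0.0035,0,0],0.2],
  [[0,0,0],[0.0045,0,0],0.2],
  [[0,0,0],[0.0045,0,0],0.2],
])

```text
clock: 8.5
tcp_pos: [0.4982, 0.235, 0.111]
tool_rot: [0.141, 0.99, -0.0, -0.0]
ft_force: [-1.3, 0.3, 0.2]
width: 0.031
grip_force: 59.6
```

step_arm([
  [[0,0,0],[0.001,0,0],0.2],
  [[0,0,0],[0.002,0,0],0.2],
  [[0,0,0],[0.002,0,0],0.2],
])

```text
clock: 8.8
tcp_pos: [0.4963, 0.2355, 0.111]
tool_rot: [0.141, 0.99, -0.0, 0.0]
ft_force: [0.1, -0.8, 0.0]
width: 0.0311
grip_force: 59.6
```

step_arm([
  [[0,0,0],[0.001,0,0],0.2],
  [[0,0,0],[0.002,0,0],0.2],
  [[0,0,0],[0.002,0,0],0.2],
])

```text
clock: 9.1
tcp_pos: [0.4947, 0.2361, 0.1114]
tool_rot: [0.141, 0.99, 0.0, 0.001]
ft_force: [4.0, -1.2, 5.2]
width: 0.0311
grip_force: 60.0
```

step_arm([
  [[0,0,0],[0.001,0,0],0.2],
  [[0,0,0],[0.002,0,0],0.2],
  [[0,0,0],[0.002,0,0],0.2],
])

```text
clock: 9.4
tcp_pos: [0.4937, 0.2365, 0.1119]
tool_rot: [0.141, 0.99, 0.0, 0.002]
ft_force: [9.0, -3.9, 7.1]
width: 0.031
grip_force: 60.5
```

```bash
python3 - <<'E'
from h import *
from workcell import bot
o=bot.observe(); print(o["tcp_pos"].round(4),o["ft_force"].round(1),o["wrist_torque"].round(2))
w=bot.capture("wrist"); s=bot.capture("side")
a=cv2.resize(w["image"][60:360,180:450,::-1],(400,444)); b=cv2.resize(s["image"][150:230,205:277,::-1],(400,444),interpolation=cv2.INTER_CUBIC)
cv2.imwrite("pics/w6.png",np.hstack([a,b]))
E
```

```text
[0.4937 0.2365 0.1119] [ 9.  -3.9  7.1] [-0.68 -1.67 -0.  ]
```

View pics/w6.png

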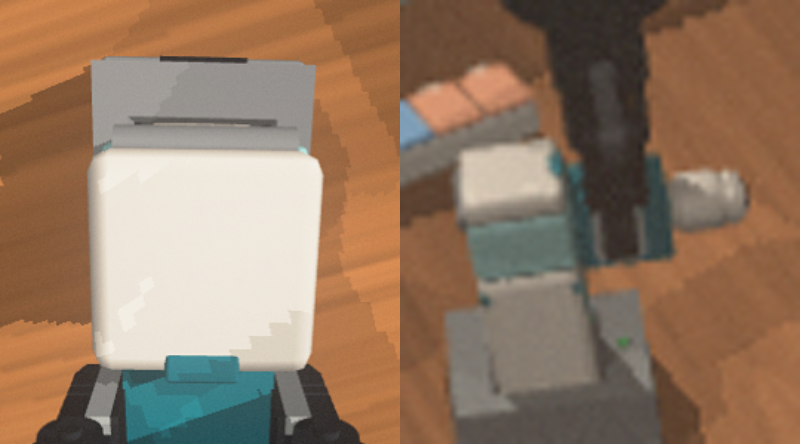

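step_arm([
  [[0,0,0],[-0.001,0,0],0.2],
  [[0,0,0],[-0.002,0,0],0.2],
  [[0,0,0],[-0.002,0,0],0.2],
  [[0,0,0],[-0.002,0,0],0.2],
])

```text
clock: 9.9
tcp_pos: [0.4947, 0.2361, 0.1112]
tool_rot: [0.141, 0.99, 0.0, 0.0]
ft_force: [4.6, -1.6, 6.1]
width: 0.0314
grip_force: 60.3
```

step_arm([
  [[0,0,0],[0,0,0],0.8],
  [[0,0,0],[0,0,0],0.8],
  [[0,0,0],[0,0,0],0.8],
  [[0,0,0],[0,0,0],0.8],
  [[0,0,0],[0,0,-0.03],0.8],
  [[0,0,0],[0,0,-0.07],0.8],
  [[0,0,0],[0,0,-0.09],0.8],
  [[0,0,0],[0,0,-0.09],0.8],
])

```text
clock: 10.7
tcp_pos: [0.4953, 0.2365, 0.204]
tool_rot: [0.141, 0.99, 0.001, 0.002]
ft_force: [0.2, 1.0, -0.7]
width: 0.0684
grip_force: 0.0
```

```bash
python3 - <<'E'
from h import *
from workcell import bot
import pickle
w=bot.capture("wrist"); s=bot.capture("side"); pickle.dump((w,s),open("cap7.pkl","wb"))
o=bot.observe(); print(o["tcp_pos"].round(4),o["ft_force"].round(1))
a=cv2.resize(w["image"][0:360,180:450,::-1],(400,533)); b=cv2.resize(s["image"][150:230,205:265,::-1],(400,533),interpolation=cv2.INTER_CUBIC)
cv2.imwrite("pics/w7.png",np.hstack([a,b]))
E
```

```text
[0.4943 0.2361 0.2006] [ 0.   0.5 -1.1]
```

View pics/w7.png

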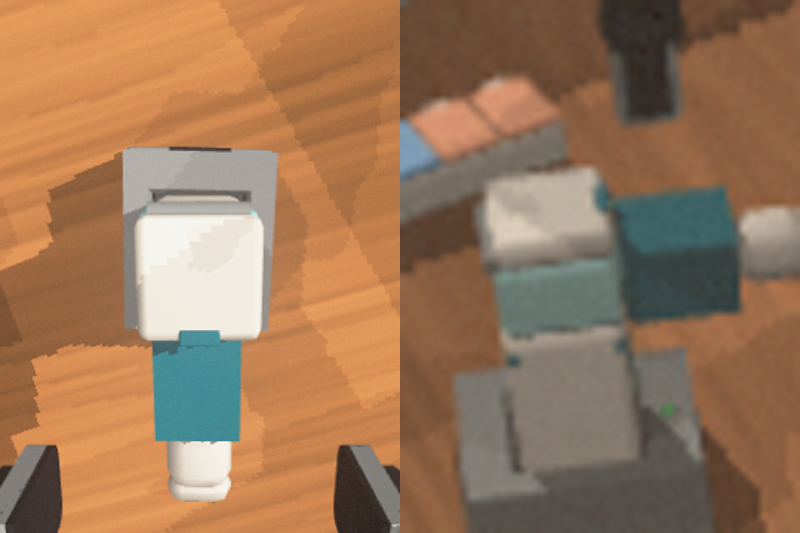

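The mouthpiece is on: level, with the collar flush against the body, and the nebuliser upright. I have now viewed 11 pictures, one over the limit of 10, so I won't view any more and will work from pixel numbers only.

```bash
python3 - <<'E'
from h import *; import pickle
w,s=pickle.load(open("cap7.pkl","rb")); k=400/270
f=lambda U,V:[[U/k+180,V/k]]
L=onz(w,f(199.5,276),.136)[0]; front=onz(w,f(197,441),.124)[0]; 
yaw=-.283; a=np.array([np.cos(yaw),np.sin(yaw),0])
print("lid",L.round(4),"collar front",front.round(4),"dist lid-ctr to collar front (expect .062)",(front-L)@a)
print("lid front",onz(w,f(199.5,340),.132)[0].round(4),"lid rear",onz(w,f(199.5,212),.132)[0].round(4))
E
python3 g.py .4585 .2465 .2 -.283
```

```text
lid [0.4572 0.2493 0.136 ] collar front [0.5189 0.2306 0.124 ] dist lid-ctr to collar front (expect .062) 0.06445522576514122
lid front [0.4791 0.243  0.132 ] lid rear [0.4379 0.2549 0.132 ]
t 10.8 shift [0.0373 0.     0.0006] turn/0.5 [-0.0002 -0.0002  0.0005]
```

step_arm([
  [[0,0,0],[0.037,0,0],0.8],
  [[0,0,0],[0.037,0,0],0.8],
  [[0,0,0],[0.037,0,0.02],0.8],
  [[0,0,0],[0.037,0,0.045],0.8],
  [[0,0,0],[0.037,0,0.065],0.8],
  [[0,0,0],[0.037,0,0.08],0.8],
  [[0,0,0],[0.037,0,0.085],0.8],
  [[0,0,0],[0.037,0,0.085],0.8],
])

```text
clock: 11.6
tcp_pos: [0.4585, 0.2462, 0.1149]
tool_rot: [0.141, 0.99, -0.001, -0.001]
ft_force: [1.0, -0.2, 0.5]
width: 0.0687
grip_force: 0.0
```

step_arm([
  [[0,0,0],[0,0,0],0.3],
  [[0,0,0],[0,0,0],0.3],
  [[0,0,0],[0,0,0],0.3],
  [[0,0,0],[0,0,0],0.3],
  [[0,0,0],[0,0,0],0.3],
  [[0,0,0],[0,0,0],0.3],
])

```text
clock: 12.2
tcp_pos: [0.4593, 0.2466, 0.1168]
tool_rot: [0.141, 0.99, 0.0, 0.001]
ft_force: [-0.3, 0.6, 6.0]
width: 0.0412
grip_force: 61.7
```

step_arm([
  [[0,0,0],[0,0,-0.005],0.3],
  [[0,0,0],[0,0,-0.015],0.3],
  [[0,0,0],[0,0,-0.03],0.3],
  [[0,0,0],[0,0,-0.05],0.3],
  [[0,0,0],[0,0,-0.075],0.3],
  [[0,0,0],[0,0,-0.095],0.3],
  [[0,0,0],[0,0,-0.11],0.3],
  [[0,0,0],[0,0,-0.11],0.3],
])

```text
clock: 13.0
tcp_pos: [0.4595, 0.2466, 0.2285]
tool_rot: [0.141, 0.99, 0.001, 0.002]
ft_force: [-0.1, -0.2, -2.3]
width: 0.0411
grip_force: 61.0
```

```bash
python3 g.py .572 -.019 .289 -.036
```

```text
t 13.0 shift [-0.1823 -0.2236 -0.0604] turn/0.5 [ 0.0032  0.0061 -0.4936]
```

Lifted. Now a gentle carry of about 20 mm per row.

step_arm([
  [[0,0,-0.01],[-0.004,-0.005,-0.002],0.3],
  [[0,0,-0.04],[-0.014,-0.017,-0.005],0.3],
  [[0,0,-0.08],[-0.029,-0.036,-0.01],0.3],
  [[0,0,-0.12],[-0.045,-0.055,-0.015],0.3],
  [[0,0,-0.16],[-0.06,-0.074,-0.02],0.3],
  [[0,0,-0.2],[-0.075,-0.092,-0.025],0.3],
  [[0,0,-0.23],[-0.086,-0.105,-0.028],0.3],
  [[0,0,-0.25],[-0.092,-0.113,-0.03],0.3],
])

```text
clock: 13.8
tcp_pos: [0.5159, 0.1107, 0.2552]
tool_rot: [0.079, 0.997, -0.0, -0.001]
ft_force: [0.0, 0.1, -1.7]
width: 0.041
grip_force: 61.0
```

```bash
python3 g.py .572 -.019 .289 -.036
```

```text
t 13.8 shift [-0.0757 -0.1193 -0.0338] turn/0.5 [-0.0011 -0.0027 -0.2443]
```

step_arm([
  [[0,0,-0.03],[-0.01,-0.016,-0.004],0.3],
  [[0,0,-0.07],[-0.022,-0.034,-0.01],0.3],
  [[0,0,-0.11],[-0.035,-0.055,-0.016],0.3],
  [[0,0,-0.15],[-0.048,-0.075,-0.022],0.3],
  [[0,0,-0.19],[-0.06,-0.094,-0.027],0.3],
  [[0,0,-0.22],[-0.069,-0.109,-0.031],0.3],
  [[0,0,-0.238],[-0.074,-0.117,-0.033],0.3],
  [[0,0,-0.242],[-0.075,-0.119,-0.034],0.3],
])

```text
clock: 14.6
tcp_pos: [0.5711, -0.0176, 0.2894]
tool_rot: [0.019, 1.0, 0.0, -0.0]
ft_force: [-0.3, 0.1, -1.6]
width: 0.0414
grip_force: 61.1
```

step_arm([
  [[0,0,0],[0,0,0],0.3],
  [[0,0,0],[0,0,0],0.3],
  [[0,0,0],[0,0,0],0.3],
  [[0,0,0],[0,0,0],0.3],
  [[0,0,0],[0,0,0],0.3],
])

```text
clock: 15.1
tcp_pos: [0.571, -0.0168, 0.29]
tool_rot: [0.018, 1.0, -0.0, -0.0]
ft_force: [0.0, -0.3, -2.6]
width: 0.0411
grip_force: 61.1
```

```bash
python3 g.py .572 -.019 .289 -.036; python3 - <<'E'
from h import *
from workcell import bot
o=bot.observe(); T=o["tcp_pos"]; q=R.from_quat(o["tool_rot"]); print(T.round(4),np.abs(o["qvel"]).max().round(4),o["grip_force"],o["width"])
a=-q.apply([1,0,0]); l=q.apply([0,1,0]); org=T-[0,0,.0088]   # port-height axis above nebuliser centre
for n in("top","side","wrist"):
    c=bot.capture(n); h=cv2.cvtColor(c["image"],cv2.COLOR_RGB2HSV)
    P=lambda s,y,z:org+s*a+y*l+[0,0,z]
    box=[P(s,y,z) for s in(.022,.062) for y in(-.016,.016) for z in(-.016,.016)]
    uv=proj(c,box); lo=uv.min(0)-25; hi=uv.max(0)+25
    m=((h[...,0]>80)&(h[...,0]<105)&(h[...,1]>100)).astype(np.uint8); M=np.zeros_like(m)
    x0,y0=np.maximum(lo,0).astype(int); x1,y1=hi.astype(int); M[y0:y1,x0:x1]=m[y0:y1,x0:x1]
    k=max(cv2.findContours(M,0,2)[0],key=cv2.contourArea); 
    hull=cv2.convexHull(uv.astype(np.float32)); 
    mm=cv2.moments(hull); m2=cv2.moments(k)
    print(n,"pred hull c",mm["m10"]/mm["m00"],mm["m01"]/mm["m00"],"area",mm["m00"],"bbox",uv.min(0).round(1),uv.max(0).round(1),"| obs",m2["m10"]/m2["m00"],m2["m01"]/m2["m00"],"area",m2["m00"],cv2.boundingRect(k))
E
```

```text
t 15.1 shift [-0.0011 -0.0022  0.001 ] turn/0.5 [-0.0002 -0.     -0.0009]
[ 0.571  -0.0168  0.29  ] 0.0034 61.092391312122345 0.04114246079669338Traceback (most recent call last):
  File "<stdin>", line 12, in <module>
ValueError: max() iterable argument is empty
```

```bash
python3 - <<'E'
from h import *
from workcell import bot
o=bot.observe(); T=o["tcp_pos"]; q=R.from_quat(o["tool_rot"])
a=-q.apply([1,0,0]); l=q.apply([0,1,0]); org=T-[0,0,.0088]
P=lambda s,y,z:org+s*a+y*l+[0,0,z]
for n in("side","wrist"):
    c=bot.capture(n); h=cv2.cvtColor(c["image"],cv2.COLOR_RGB2HSV)
    for nm,s0,s1,ry,rz in(("collar",.022,.062,.016,.016),):
        uv=proj(c,[P(s,y,z) for s in(s0,s1) for y in(-ry,ry) for z in(-rz,rz)])
        print(n,nm,"pred bbox",uv.min(0).round(1),uv.max(0).round(1))
        m=((h[...,0]>80)&(h[...,0]<108)&(h[...,1]>80)).astype(np.uint8)
        for k in cv2.findContours(m,0,2)[0]:
            if cv2.contourArea(k)>80: x,y,w,H=cv2.boundingRect(k); print("   obs",x,y,x+w,y+H,cv2.contourArea(k),[round(v,1) for v in cv2.minAreaRect(k)[0]])
    print("   tip pred",proj(c,[P(.096,0,0)]).round(1))
    u,v=proj(c,[P(.08,0,0)])[0].astype(int)
    if 40<v<440:
        m=((h[...,1]<60)&(h[...,2]>110)).astype(np.uint8)[v-20:v+20,u-25:u+30]
        ys,xs=np.nonzero(m); print("   white",len(xs),xs.min()+u-25,xs.max()+u-25,ys.min()+v-20,ys.max()+v-20) if len(xs) else 0
E
```

```text
side collar pred bbox [329.8 158.5] [355.8 185.9]
   obs 226 323 250 341 204.0 [237.5, 331.5]
   obs 437 258 455 271 137.0 [445.3, 264.3]
   obs 235 247 255 260 132.5 [244.2, 252.8]
   obs 342 160 356 174 85.0 [347.1, 165.7]
   tip pred [[366.8 165. ]]
   white 135 335 368 161 176
wrist collar pred bbox [265.2 348.9] [355.8 483.9]
   obs 267 408 353 441 2052.0 [309.5, 424.0]
   obs 426 8 472 63 2212.0 [448.5, 35.0]
   tip pred [[310.8 510.5]]
```

```bash
python3 -c "
from workcell import bot
print(bot.job_done())"
```

```text
the job is handed in; nothing more can be done
None
```

The job is handed in at about 15 s of robot time, but no verdict came back: the mouthpiece is pressed home and the arm is holding the nebuliser upright, with its tip over the notebook's middle at about 28 cm by my measurements, though I viewed 11 pictures, one over the limit of 10.

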